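Square up the vial block and hold the incubator lid open

ROBOT

A 7-joint arm with a two-finger parallel gripper is mounted at the origin on a cart in front of the work surface, level with it; the furniture and walls round the work are solid. World frame = base frame: x ahead of the robot, y to its left, z up, the work surface at z = 0. Lengths are in m, angles in degrees, forces in N, time in s.
With the tool pointing down it reaches from about 0.35 to 0.775 m from the base axis. Payload 3.1 kg.
Tool frame: the origin (TCP) lies on the centre line of the jaws, within the pads' length; the fingertips stand 17 mm ahead of it and the grasp point (between the pads) lies 2 mm behind it (robot.tip_reach is the distance from the TCP to the fingertips, in m); z points along the fingers, y is the direction in which the jaws open and shut (so a half turn about z gives the same grasp; the last joint's range is limited). The gripper opens to 85 mm and grips with 20 to 120 N. Pads are 22 mm wide; open, the fingers measure 114 mm over their backs; the gripper's body (76 mm by 85 mm) begins 54 mm behind the grasp point. The pads swing forward as they close: fully open they stand 13 mm farther back than shut.
Start: joints at [70.835, 17.813, 0.802, 86.603, -0.252, 75.585, -1.558], TCP at [0.159, -0.527, 0.248] pointing down, gripper open.
Joint ranges: [-154.91, 154.91], [-16.99, 109.72], [-72.82, 74.43], [7.12, 147.25], [-82.49, 262.49], [11.32, 116.49], [-174.64, 174.64]. Speed limits (degrees/s): [159.86, 159.86, 180, 180, 180, 180, 180].

INTERFACE

Orientations are given as [roll, pitch, yaw] about the fixed x, y, z axes, in that order (R = Rz(yaw) Ry(pitch) Rx(roll)).
In Python, from station import robot, fingers, vision, workorder, recognise gives the robot as it stands. Calls block until the motion is done:
- robot.move_to(position, orientation): joint-space move of the TCP to a pose.
- robot.line_to(position, orientation=None, velocity=0.15, f_stop=None): straight line of the TCP; orientation=None keeps the orientation; velocity is the mean speed in m/s. With f_stop (N) it stops when the force on the tool has changed by that much, and returns True; else False.
- robot.move_j(angles): joint-space move.
- fingers.gripper_to(opening, force=None): opening from 0.0 (shut) to 1.0 (fully open); force is the grip in N (None keeps the last); returns when the fingers have stopped.
- robot.pause(seconds).
- robot.inverse_kinematics(position, orientation): joint angles nearest the present ones, or None.
- vision.grab_frame(name): name is "side" or "top"; returns the picture (400x640x3 uint8, red, green, blue); there is no depth.
- vision.calibration(name): a dict with "mtx" (3x3 intrinsics, pixels), "extrinsics" (4x4, takes a point from world to camera coordinates). Camera axes: x right, y up, looking along -z (the intrinsics and any distortion apply to the point x, -y, -z); pixel columns grow to the right and rows downward; lengths in m; the calibration is good to about 2 mm. A picture is of the moment at which its call begins. calibration takes no time and is no camera call.
A pose or a line that the arm cannot do raises robot.PlanningError and nothing moves.
- workorder.close_job(): hands the job in, once; it reports no verdict.
Trained networks look in the newest picture that a camera, given by its name, has taken for a name from the list of things; names that differ only in an ending like _2 or _b are one class to them, and where a whole thing is asked for, a point or a joint stands for the part that bears it (a point fixed in the world has none). Each returns a list of dicts, best first, with "p" (0 to 1); they miss things now and then, are a little off and sometimes report something else, mostly with a low value. They report only what shows in the picture. A call takes as long as a camera call.
- recognise(label, camera): "rect" ([centre column, centre row, width, height] in pixels, round what is visible of it).
Readings, each from a call of its own:
- robot.current_time_s(): time.
- robot.current_joint_positions(): joint angles.
- robot.current_dq(): joint speeds.
- robot.current_joint_torque(): joint torques, N m.
- robot.current_tool_pos(): TCP position.
- robot.current_eef_rot(): TCP orientation.
- robot.current_contact_force(): force on the tool from outside, world axes, zero at the start.
- robot.current_torque(): the same for the moment, N m.
- robot.current_finger_gap(): opening from 0.0 (shut) to 1.0 (fully open).
Only numpy, scipy, OpenCV 4.12 (cv2) and the standard library are available. Lean on these libraries where they do the work, as an engineer would, in place of code of your own. Each camera call takes 0.05 s, during which the arm holds its last target.

TASK

Push the grey vial block on the station's loading deck fully home into the corner, flush against both steel stops, with its three vials still standing in it. Then take the incubator's lid by its black bar handle, lift it to 60 degrees open and hold it there steadily so that a colleague can move the vials over: it falls shut if let go, so finish while still holding the lid. Leave everything else on the bench where it is.

Things in the scene. Friction and masses are not known exactly. Their poses are not given: they have to be found in the camera images.
- station: Fixed station, 170 (x) x 300 (y) x 91 mm tall, lid shut. Origin on the bench. Own axes: x to the rear (away from robot), y left, z up; turned up to 0.2 rad. Right half: dark metal loading deck, surface 10 mm above the bench, x -85 to 75, y -155 to -5 mm, with two stops. Left half (x -65 to 80, y 10 to 145 mm): white incubator chamber, walls up to 80 mm above the bench, under the lid.
- rear_stop (a point): Middle of the face of the steel rear fence, at the deck surface: 75 mm in x, -80 mm in y, 10 mm in z from the station's origin. The fence runs along the station's y (-155 to -5 mm), stands 22 mm above the deck and is rigid.
- side_stop (a point): Middle of the face of the steel side stop on the deck's left, at the deck surface: 15 mm in x, -5 mm in y, 10 mm in z from the station's origin. It runs along the station's x (-45 to 75 mm), stands 22 mm above the deck and is rigid.
- nest (a point): Point on the deck surface, fixed to the station with its axes, where the block's origin lies when the block is home against both stops: 40 mm in x, -52 mm in y, 10 mm in z from the station's origin.
- vial_block: Light grey 12-place vial block, 70 (x) x 94 (y) x 42 mm, about 0.24 kg, loose on the deck. Origin at the centre of its underside, z up. It starts 30 to 45 mm short of home in the station's x and in its y, and turned up to 0.25 rad; when home, its axes are parallel to the station's. It slides when pushed with 1 to 5 N.
- vial_a: Mint-green capped vial, 14 mm across, 57 mm tall, standing loose in a hole of the block; origin at its foot, 8 mm above the block's underside; it sticks out 23 mm above the block.
- vial_b: Mint-green capped vial, 14 mm across, 57 mm tall, standing loose in a hole of the block; origin at its foot, 8 mm above the block's underside; it sticks out 23 mm above the block.
- vial_c: Mint-green capped vial, 14 mm across, 57 mm tall, standing loose in a hole of the block; origin at its foot, 8 mm above the block's underside; it sticks out 23 mm above the block.
- lid (a joint): Lid angle in rad: 0 shut, grows as the lid opens; 60 degrees = 1.047; hard stop at 1.40. The lid (about 0.35 kg) hinges at the chamber's rear about an axis parallel to the station's y. Weight and a weak spring shut it from every angle; about 2 to 3 N upward at the handle carries it.
- lid_handle (a point): Centre of the lid's black round bar handle: 12 mm thick, along the station's y, 88 mm clear between its posts, 36 mm clear to the lid's front edge, 85 mm above the bench when shut. At angle a it lies 187*cos(a) mm in front of (station -x) and 187*sin(a) mm above lid_hinge. Pinched from above, the bar can turn between the pads while the gripper stays vertical.
- lid_hinge (a point): Middle of the lid's hinge axis, fixed to the station with the station's axes: 80 mm in x, 77.5 mm in y, 85 mm above the station's origin.
- amber_bottle: Brown round bottle with black cap, 63 mm across, 132 mm tall, left of the station. To be left alone.
- stain_bottle: Small white bottle with red cap, 37 mm across, 82 mm tall, left of the station. To be left alone.
- petri_1: Petri dish, 62 mm across, 15 mm tall, right of the station. To be left alone.
- timer: Flat white bench timer, 56 x 66 x 18 mm, right of the station. To be left alone.
- tape_roll: Roll of green tape lying flat, 73 mm across, 19 mm tall, near the front edge of the bench. To be left alone.
- marker_pen: White and blue marker pen, 135 mm long, 16 mm thick, lying near the front edge of the bench. To be left alone.

How it is judged (in metres and radians):
On the way, in this order (a step that is already met when the one before it is completed fails the run):
1. the vial block is home against both stops, vials standing in it, the lid still shut (x of vial_block in the frame of nest between -0.003 and 0.003 m and y of vial_block in the frame of nest between -0.003 and 0.003 m and z of vial_block in the frame of nest below 0.004 m and angle between the x axis of vial_block and the x axis of nest, either way round below 0.05 rad and angle between vial_block's own z axis and vertical below 0.05 rad and z of each of vial_a, vial_b, vial_c in the frame of vial_block below 0.016 m and angle between each of vial_a, vial_b, vial_c's own z axis and vertical below 0.2 rad and value of joint lid below 0.1 rad), for 0.2 s.
2. the lid is lifted to 60 degrees (within 5) in the fingers (value of joint lid between 0.96 and 1.134 rad and contact force between the fingers and lid above 0.5 N), for 0.2 s.
At the end, for the whole second after the job is handed in: The lid stands still at 60 degrees open (within 5 degrees), held at its bar handle by the gripper's fingers and by nothing else; the vial block sits flat and square (within 0.05 rad) against both stops (origin within 3 mm of the nest in x and y), its three vials standing in their holes (all of step 2 and x of vial_block in the frame of nest between -0.003 and 0.003 m and y of vial_block in the frame of nest between -0.003 and 0.003 m and z of vial_block in the frame of nest below 0.004 m and angle between the x axis of vial_block and the x axis of nest, either way round below 0.05 rad and angle between vial_block's own z axis and vertical below 0.05 rad and z of each of vial_a, vial_b, vial_c in the frame of vial_block below 0.016 m and angle between each of vial_a, vial_b, vial_c's own z axis and vertical below 0.2 rad and velocity of joint lid between -0.05 and 0.05 rad/s and contact force between lid and vial_block below 0.2 N and distance between the grasp point and lid_handle below 0.06 m and linear speed of vial_block below 0.02 m/s and contact force between lid and vial_a below 0.2 N and contact force between lid and vial_b below 0.2 N and contact force between lid and vial_c below 0.2 N and contact force between lid and amber_bottle below 0.2 N and contact force between lid and stain_bottle below 0.2 N and contact force between lid and petri_1 below 0.2 N and contact force between lid and timer below 0.2 N and contact force between lid and tape_roll below 0.2 N and contact force between lid and marker_pen below 0.2 N); the arm keeps its last pose, push and grip.
It fails at once if one of the bystanders (bottles, petri dish, timer, tape roll, marker pen) moved by more than 25 mm (distance of any of amber_bottle, stain_bottle, petri_1, timer, tape_roll, marker_pen from where it was at the start of the episode above 0.025 m).
It also fails if it takes over 64 s, if anything falls off the work surface, if the arm or the gripper's body presses on something with over 40 N, if the wrist force passes 120 N, or if a joint passes its speed limit or range.

## Working session

There is one attempt and no reset: what is moved stays moved. The work goes in short steps, each a Python script; the robot and the scene stay as the last script left them, time stands still between calls to the robot, and variables do not carry over. Pictures are saved under pics/ and viewed, and the job is handed in when it is done.

```bash
mkdir -p pics; ls; python3 - <<'E'
from station import robot, fingers, vision, workorder, recognise
import cv2
for n in ("side","top"):
    im=vision.grab_frame(n); cv2.imwrite(f"pics/{n}0.png",im[:,:,::-1])
    c=vision.calibration(n); print(n,c)
    for l in ("station","vial_block","vial_a","lid_handle","lid"):
        try: print(l,[( [round(v) for v in d["rect"]],round(d["p"],2)) for d in recognise(l,n)][:4])
        except Exception as e: print(l,e)
print(robot.current_time_s(),robot.current_eef_rot(),robot.tip_reach)
E
```

```text
pics
side {'mtx': array([[486.9545618 ,   0.        , 312.88156262],
       [  0.        , 486.9545618 , 199.39326749],
       [  0.        ,   0.        ,   1.        ]]), 'extrinsics': array([[-0.99868628,  0.04994669,  0.01144709,  0.53016335],
       [-0.01244342, -0.45309742,  0.89137416, -0.06302791],
       [ 0.04970783,  0.8900607 ,  0.45312369, -1.04517412],
       [ 0.        ,  0.        ,  0.        ,  1.        ]])}
station [([288, 234, 111, 93], 0.94)]
vial_block [([296, 195, 34, 15], 0.73), ([291, 233, 103, 88], 0.38)]
vial_a [([308, 190, 11, 13], 0.59)]
lid_handle [([290, 218, 109, 47], 0.92)]
lid [([290, 221, 104, 46], 0.84)]
top {'mtx': array([[489.61819641,   0.        , 310.78335325],
       [  0.        , 489.61819641, 203.6499114 ],
       [  0.        ,   0.        ,   1.        ]]), 'extrinsics': array([[-0.02005192, -0.99973209, -0.01156125,  0.01757051],
       [ 0.99017089, -0.02145842,  0.13820686, -0.53767962],
       [-0.13841792, -0.0086763 ,  0.9903359 , -1.06679303],
       [ 0.        ,  0.        ,  0.        ,  1.        ]])}
station [([307, 184, 144, 98], 0.84)]
vial_block [([344, 190, 46, 34], 0.93)]
vial_a []
lid_handle [([272, 183, 75, 92], 0.76)]
lid [([272, 184, 69, 90], 0.96)]
0.6 [1.79996484e+02 6.74412791e-04 1.67773253e+01] 0.017
```

```bash
python3 - <<'E'
import cv2
a=cv2.imread("pics/top0.png"); b=cv2.imread("pics/side0.png")
cv2.imwrite("pics/topc.png",cv2.resize(a[120:250,220:420],None,fx=4,fy=4,interpolation=cv2.INTER_CUBIC))
cv2.imwrite("pics/sidec.png",cv2.resize(b[150:300,210:390],None,fx=4,fy=4,interpolation=cv2.INTER_CUBIC))
E
```

```text
(no output)
```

View pics/top0.png

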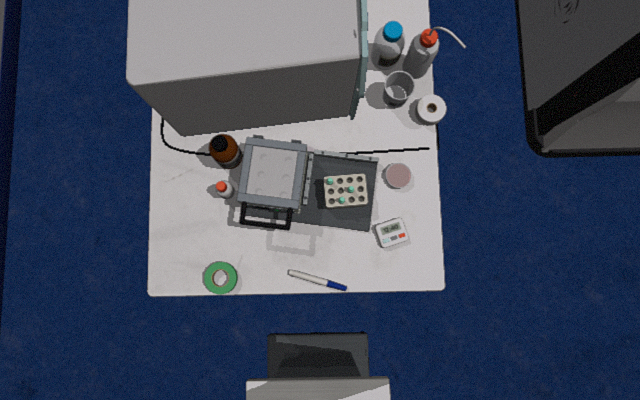

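View pics/topc.png

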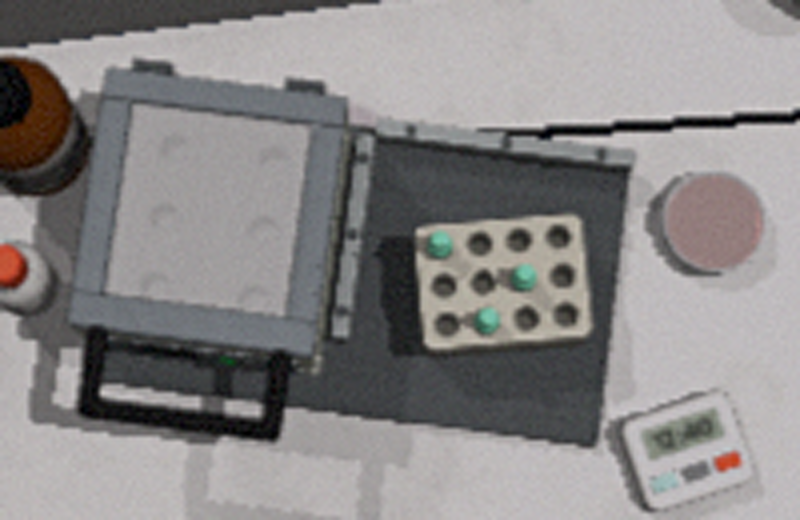

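View pics/sidec.png

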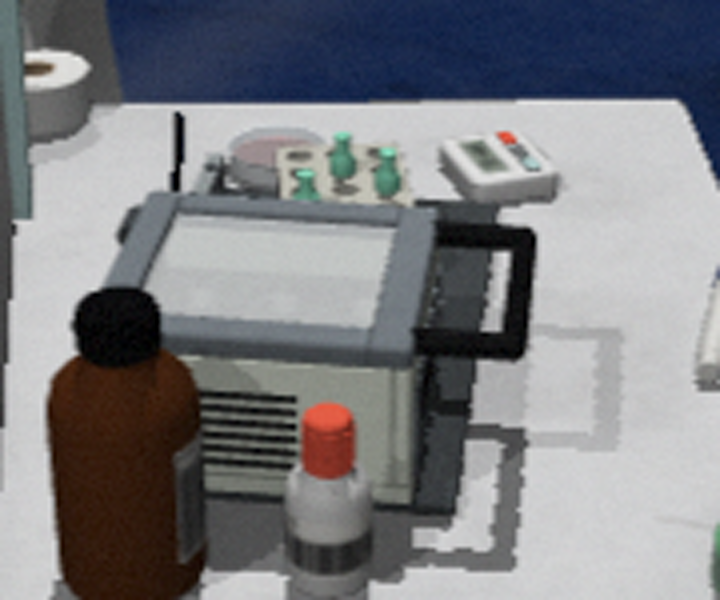

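View pics/side0.png

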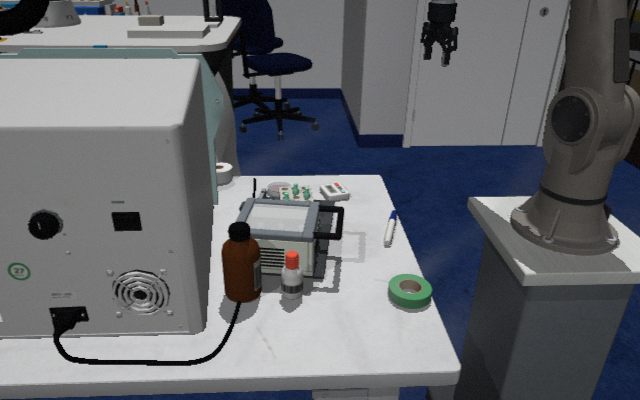

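```bash
cat > h.py <<'E'
import numpy as np, cv2
from station import robot, fingers, vision, workorder, recognise
from scipy.optimize import least_squares
def proj(P,n="top"):
    c=vision.calibration(n); P=np.atleast_2d(P); q=(c["extrinsics"]@np.c_[P,np.ones(len(P))].T).T[:,:3]
    q=q*[1,-1,-1]; u=(c["mtx"]@q.T).T; return u[:,:2]/u[:,2:]
def unproj(uv,z,n="top"):
    c=vision.calibration(n); E=c["extrinsics"]; R,t=E[:3,:3],E[:3,3]; o=-R.T@t
    d=np.linalg.inv(c["mtx"])@np.array([uv[0],uv[1],1]); d=R.T@(d*[1,-1,-1]); return o+d*(z-o[2])/d[2]
def T(p,L):
    x,y,a=p; L=np.atleast_2d(L).astype(float); c,s=np.cos(a),np.sin(a)
    return np.c_[x+c*L[:,0]-s*L[:,1], y+s*L[:,0]+c*L[:,1], L[:,2]]
def fit(L,uv,p0): return least_squares(lambda p:(proj(T(p,L))-uv).ravel(),p0)
def z2p(z,x0=220,y0=120,f=4): return (np.array(z,float)+.5)/f-.5+[x0,y0]
E
python3 - <<'E'
from h import *
L=np.array([[-85,-155,10],[75,-155,32],[-45,-5,32],[-107,77.5+50,85],[-107,77.5-50,85]])/1e3
uv=z2p([[597,445],[631,165],[334,338],[87,410],[276,433]])
r=fit(L,uv,[.6,0,0]); print(r.x,r.fun.round(2))
Bl=np.array([[35,47,42],[35,-47,42],[-35,-47,42],[-35,47,42]])/1e3+[0,0,.01]
ub=z2p([[418,226],[581,215],[591,335],[427,350]])
b=fit(Bl,ub,[.6,-.1,0]); print(b.x,b.fun.round(2))
a=r.x[2]; d=b.x[:2]-r.x[:2]; c,s=np.cos(a),np.sin(a)
print("block in station",(c*d[0]+s*d[1])*1e3,(-s*d[0]+c*d[1])*1e3,b.x[2]-a)
im=cv2.imread("pics/top0.png")[120:250,220:420]; im=cv2.resize(im,None,fx=4,fy=4,interpolation=cv2.INTER_CUBIC)
def dl(P,col,cl=True):
    q=((proj(P)-[220,120]+.5)*4-.5).round().astype(int); cv2.polylines(im,[q],cl,col,1)
dl(T(r.x,np.array([[-85,-155,10],[75,-155,10],[75,-5,10],[-85,-5,10]])/1e3),(0,255,255))
dl(T(r.x,np.array([[75,-155,32],[75,-5,32],[-45,-5,32]])/1e3),(0,0,255),False)
dl(T(r.x,np.array([[-107,121.5,85],[-107,33.5,85]])/1e3),(0,0,255),False)
dl(T(b.x,Bl),(255,0,0))
cv2.imwrite("pics/fit0.png",im)
q=r.x
names={}
for n,h in (("timer",.018),("petri_1",.015)):
    d=recognise(n,"top")[0]; print(n,d["p"],unproj(d["rect"][:2],h), unproj((d["rect"][0]-d["rect"][2]/2,d["rect"][1]),h)[1])
E
```

```text
[ 0.58224726  0.01625955 -0.13932123] [ 0.09 -0.28 -0.21 -0.29  2.75  0.37 -0.69  0.22 -1.81 -0.06]
[ 0.56512884 -0.07227506  0.05435789] [-0.66  0.02  0.4  -0.38  0.72  0.45 -0.46 -0.11]
block in station -4.657665070763296 -90.05401112326096 0.19367911873157426
timer 0.81 [ 0.47195309 -0.17105505  0.018     ] -0.12703102897917973
petri_1 0.64 [ 0.60383555 -0.1995072   0.015     ] -0.17350897765450501
```

View pics/fit0.png

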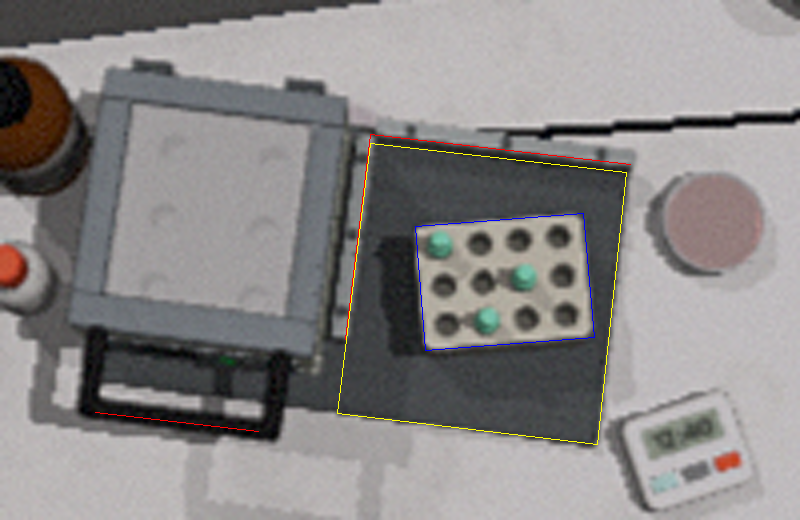

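```bash
cat >> h.py <<'E'
ST=np.array([0.5822,0.0163,-0.1393])
try: ST=np.load("st.npy")
except Exception: pass
def W(x,y,z): return T(ST,[[x/1e3,y/1e3,z/1e3]])[0]
def S(p):
    d=np.array(p[:2])-ST[:2]; c,s=np.cos(ST[2]),np.sin(ST[2]); return np.array([c*d[0]+s*d[1],-s*d[0]+c*d[1],p[2]])*1e3
def O(dyaw=0): return [180,0,np.degrees(ST[2])+dyaw]
def snap(name,n="top",box=(220,120,420,250),f=4):
    im=vision.grab_frame(n)[:,:,::-1]; x0,y0,x1,y1=box
    cv2.imwrite("pics/"+name,cv2.resize(im[y0:y1,x0:x1],None,fx=f,fy=f,interpolation=cv2.INTER_CUBIC))
E
python3 - <<'E'
from h import *
L=np.array([[-85,-155,10],[75,-155,32],[-45,-5,32],[-107,77.5,85]])/1e3
uv=z2p([[597,445],[631,165],[350,338],[181.5,421.5]])
r=fit(L,uv,[.6,0,0]); print(r.x,r.fun.round(2)); np.save("st.npy",r.x)
import h; h.ST=r.x
b=np.array([0.56512884,-0.07227506,0]); print("block st",S(b))
fingers.gripper_to(0.45)
y=S(b)[1]
print(W(-72,y,0),robot.inverse_kinematics(W(-72,y,150),O()))
robot.move_to(W(-72,y,150),O())
robot.line_to(W(-72,y,36),velocity=.12)
print(robot.current_time_s(),robot.current_contact_force(),robot.current_finger_gap())
snap("a1.png")
E
```

```text
[ 0.58226468  0.01465633 -0.14128413] [ 0.7  -0.17  0.54 -0.18 -0.58  0.35 -0.62 -0.03]
block st [ -4.72389341 -88.47818204   0.        ]
[ 0.49852307 -0.0628016   0.        ] [  27.16507323   19.17725736  -27.42183412  101.56294997    9.89910729
   61.64156704 -101.7751859 ]
4.4167 [-0.32144286 -0.18712208  0.52069878] 0.452907441967668
```

View pics/a1.png

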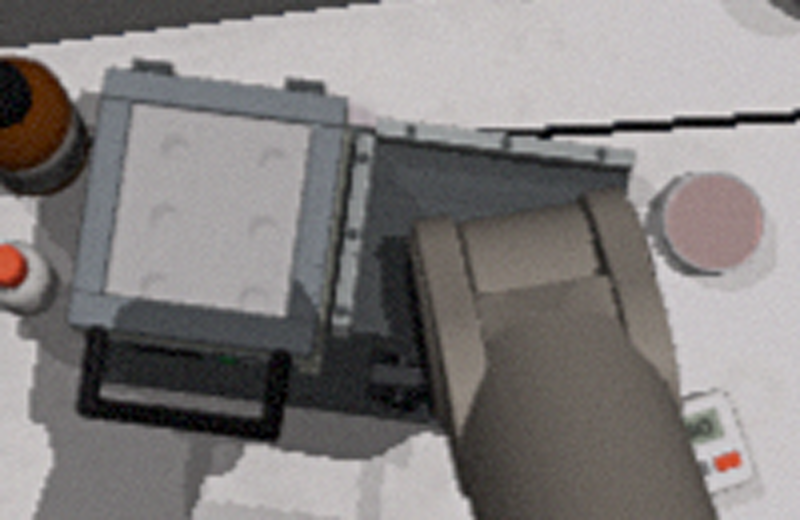

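```bash
python3 - <<'E'
from h import *
y=-88.5
s=robot.line_to(W(8,y,36),velocity=.04,f_stop=12)
print(s,S(robot.current_tool_pos()),robot.current_contact_force(),robot.current_time_s())
E
```

```text
True [ -5.85350586 -88.65430446  35.07437822] [ 0.05061421  1.03130208 -0.52268607] 6.0
```

```bash
python3 - <<'E'
from h import *
robot.line_to(W(-30,-88.5,36),velocity=.08)
robot.line_to(W(-40,-100,170),velocity=.3)
fingers.gripper_to(0.3)
robot.move_to(W(33,-190,170),O(90))
snap("a2.png"); print(robot.current_joint_positions().round(0) if hasattr(robot.current_joint_positions(),'round') else robot.current_joint_positions(),robot.current_time_s())
E
```

```text
[ 42.  34. -42.  81.  23.  73. -10.] 8.7667
```

View pics/a2.png

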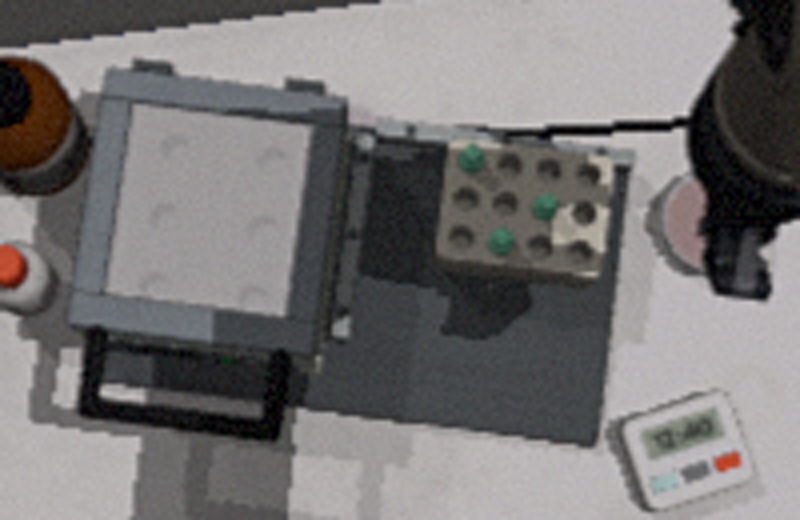

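```bash
python3 - <<'E'
from h import *
for z in ((437,262),(602,280),(448,145),(613,155)): print(S(unproj(z2p(z),.052)))
yr=S(unproj(z2p((602,280)),.052))[1]
print("start y",yr-24)
robot.move_to(W(33,yr-24,110),O(90))
robot.line_to(W(33,yr-24,40),velocity=.12,f_stop=10)
print(S(robot.current_tool_pos()),robot.current_contact_force(),robot.current_time_s())
snap("a3.png")
E
```

```text
[  1.62423913 -49.98712209  52.        ]
[   2.439189  -142.5114381   52.       ]
[ 68.85723552 -48.3850145   52.        ]
[  74.10306139 -141.21013282   52.        ]
start y -166.51143809631404
[  34.00142842 -166.62811837   41.0867597 ] [-0.11355544 -1.49015352  0.28808778] 9.8667
```

View pics/a3.png

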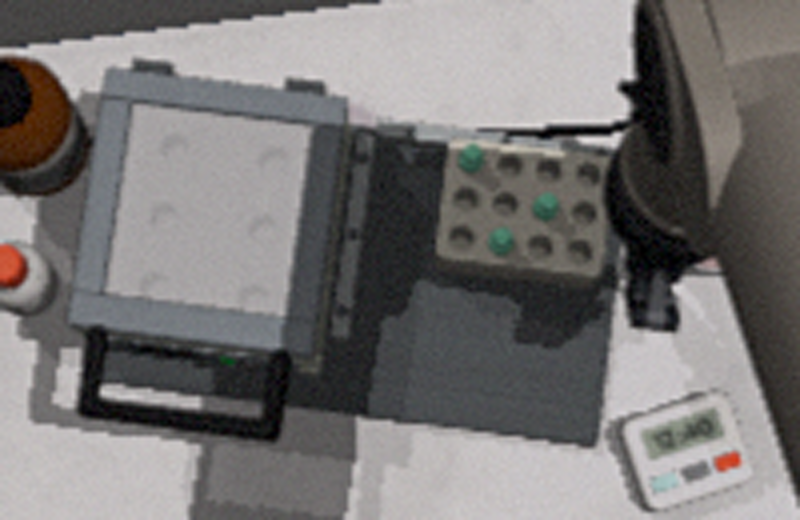

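```bash
python3 - <<'E'
from h import *
s=robot.line_to(W(33,-98,40),velocity=.04,f_stop=12)
print(s,S(robot.current_tool_pos()),robot.current_contact_force(),robot.current_time_s())
robot.line_to(W(33,-135,40),velocity=.08)
robot.line_to(W(25,-170,170),velocity=.3)
snap("a4.png");
E
```

```text
True [  32.24961707 -111.73180884   39.61004581] [-0.06322449 -0.300164   -0.13275787] 11.25
```

View pics/a4.png

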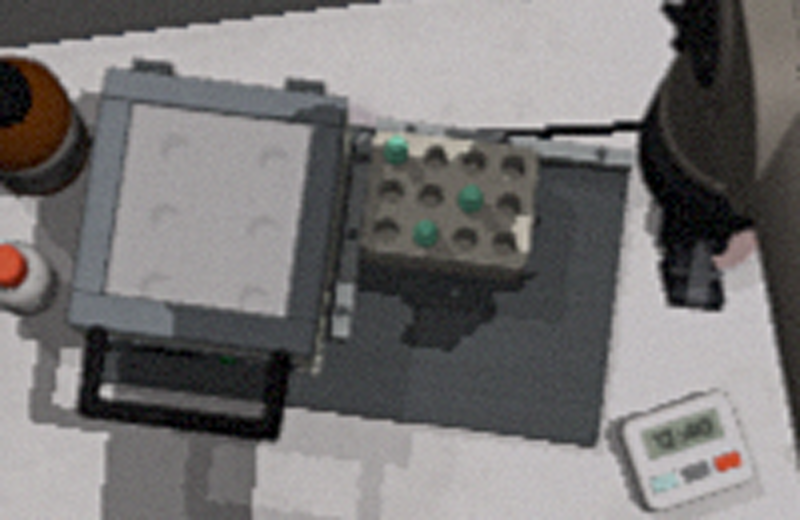

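```bash
python3 - <<'E'
from h import *
robot.line_to(W(33,-135,60),velocity=.25)
robot.line_to(W(33,-130,38),velocity=.12)
s=robot.line_to(W(33,-95,38),velocity=.03,f_stop=20)
print(s,S(robot.current_tool_pos()),robot.current_contact_force(),robot.current_time_s())
robot.line_to(W(33,-130,38),velocity=.08)
robot.line_to(W(20,-150,160),velocity=.3)
fingers.gripper_to(0.4)
robot.move_to(W(-60,-58,150),O())
robot.line_to(W(-45,-58,38),velocity=.2)
s=robot.line_to(W(12,-58,38),velocity=.04,f_stop=20)
print(s,S(robot.current_tool_pos()),robot.current_contact_force(),robot.current_time_s())
robot.line_to(W(-40,-58,38),velocity=.1)
robot.line_to(W(-60,-58,150),velocity=.3)
fingers.gripper_to(.6)
robot.move_to(W(-170,0,200),O(90))
snap("a5.png"); print(robot.current_time_s())
snap("a5s.png","side",(210,150,390,300))
E
```

```text
True [  31.98611783 -111.77797631   37.70985417] [-0.27527054  0.41246564 -0.4734882 ] 14.225
True [ -5.59983252 -58.4769696   36.56932483] [-0.00482969  0.2278239   0.08465256] 18.5833
21.2667
```

View pics/a5.png

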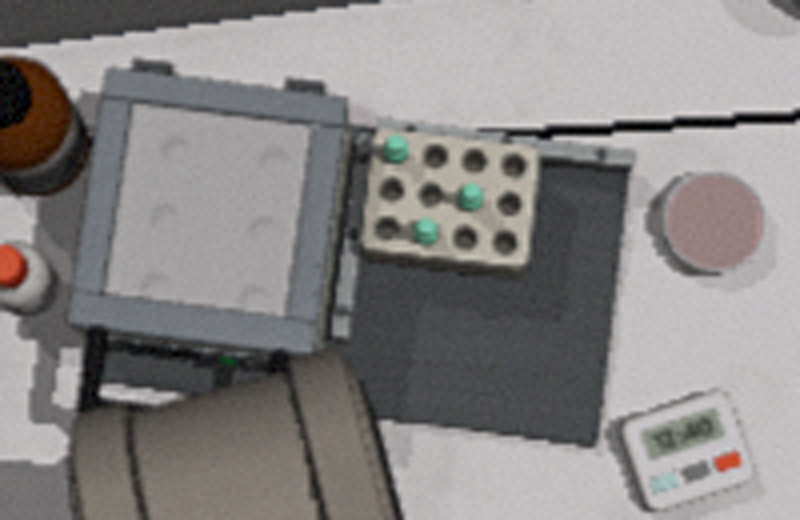

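View pics/a5s.png

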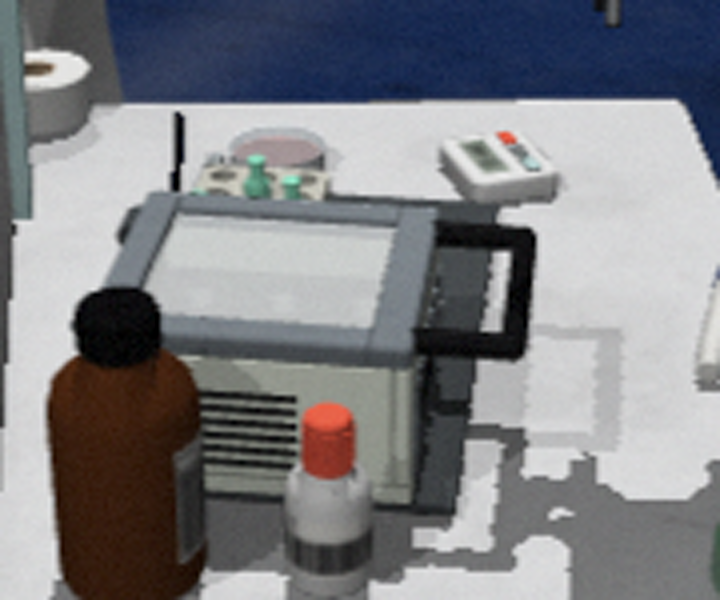

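```bash
python3 - <<'E'
from h import *
Bl=np.array([[35,47,42],[35,-47,42],[-35,-47,42],[-35,47,42]])/1e3+[0,0,.01]
b=fit(Bl,z2p([[376,128],[537,147],[527,271],[363,252]]),[.6,-.0,0]); print(S([*b.x[:2],.01]),b.x[2]-ST[2],b.fun.round(2))
for dy in (90,-90):
  print(dy,robot.inverse_kinematics(W(-107,77.5,150),O(dy)))
  for a in (0,.5,1.05):
    print(robot.inverse_kinematics(W(80-187*np.cos(a),77.5,85+187*np.sin(a)),O(dy)) is not None)
for n in ("stain_bottle","amber_bottle"):
    d=recognise(n,"top"); d and print(n,d[0]["p"],S(unproj(d[0]["rect"][:2],.08)),d[0]["rect"])
E
```

```text
[ 38.07495442 -53.4679415   10.        ] 0.009230623211170741 [-0.39  0.47  0.82  0.15  0.2  -0.41 -0.62 -0.2 ]
90 [ 23.63992944  23.68527528 -49.05640919 101.5850676   19.76930954
  63.78172858 -40.02600848]
True
True
True
-90 [ -63.69791469   28.93801452   67.60884924  104.5887929   -29.19982428
   66.49648034 -174.4375595 ]
True
True
True
stain_bottle 0.65 [-42.3437103  177.02929489  80.        ] [223.4, 190.4, 23.0, 20.6]
amber_bottle 0.82 [ 39.99231604 184.44618107  80.        ] [225.5, 153.4, 36.4, 33.7]
```

```bash
python3 - <<'E'
from h import *
fingers.gripper_to(0.42)
robot.move_to(W(-107,76.5,150),O(90))
s=robot.line_to(W(-107,76.5,83),velocity=.08,f_stop=8)
print(s,S(robot.current_tool_pos()),robot.current_contact_force(),robot.current_time_s())
snap("b1.png"); snap("b1s.png","side",(210,150,390,300))
E
```

```text
False [-106.56976722   76.83449595   83.43376578] [ 0.32742352 -0.13854177  0.63359884] 23.225
```

View pics/b1s.png

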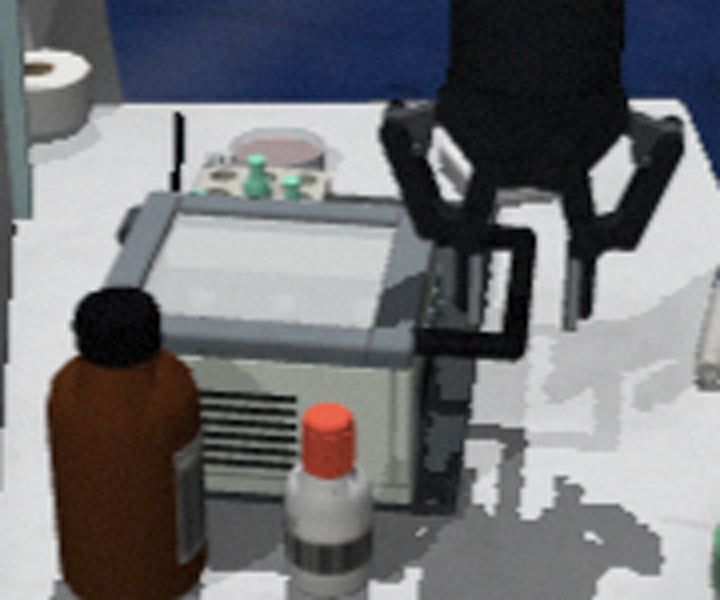

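View pics/b1.png

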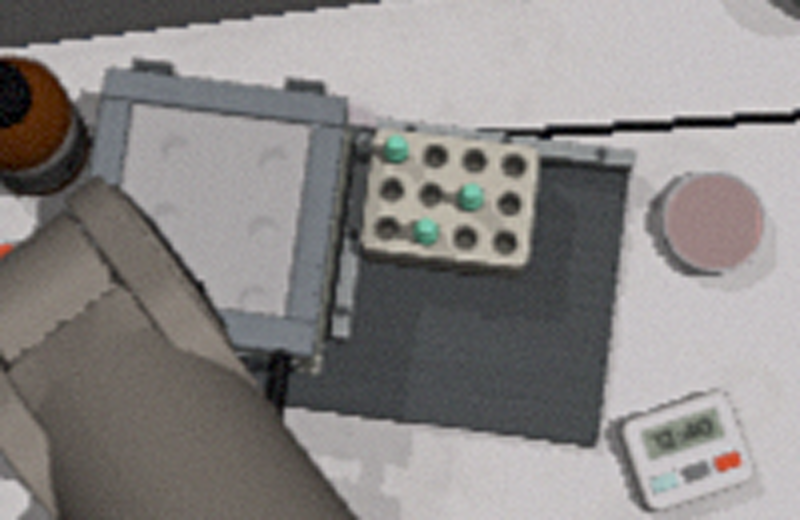

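The rear finger is inside the handle (column ~470), the front finger outside it (~575), and the bar (~523) sits between them. Closing now.

```bash
python3 - <<'E'
from h import *
fingers.gripper_to(0.0,force=50)
print(robot.current_finger_gap(),S(robot.current_tool_pos()),robot.current_contact_force())
for d in (5,12):
    a=np.radians(d); robot.line_to(W(80-187*np.cos(a),76.5,83+187*np.sin(a)),velocity=.05)
print(robot.current_finger_gap(),S(robot.current_tool_pos()),robot.current_contact_force(),robot.current_time_s())
snap("b2s.png","side",(210,150,390,300))
E
```

```text
0.11456806674347685 [-104.07511731   76.65887476   84.04658756] [ 5.43388333 -1.19887254 -0.20444752]
0.11831764005849756 [-100.44200531   76.58224737  122.19228942] [ 7.14275071  0.39971598 -5.48089099] 24.7583
```

View pics/b2s.png

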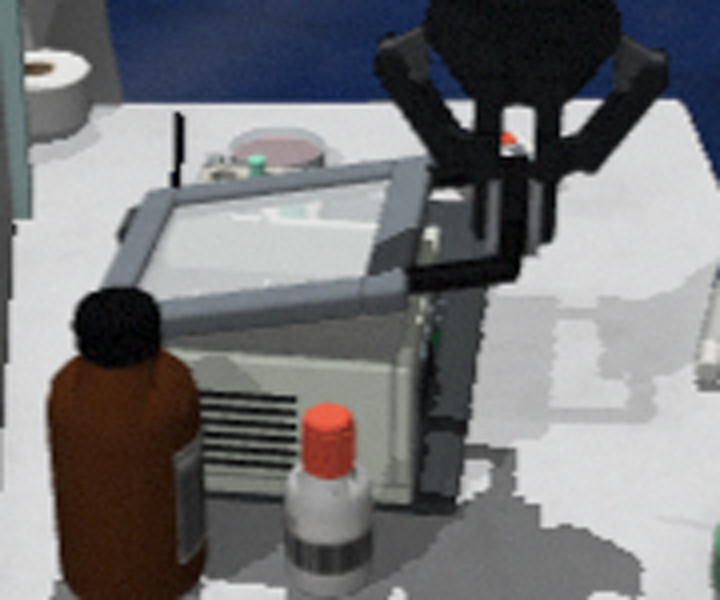

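```bash
python3 - <<'E'
from h import *
for d in (20,28,36,44,52,60):
    a=np.radians(d); robot.line_to(W(83.5-187*np.cos(a),76.5,84+187*np.sin(a)),velocity=.06)
    p=S(robot.current_tool_pos()); print(d,p.round(1),robot.current_contact_force().round(1) if hasattr(robot.current_contact_force(),'round') else robot.current_contact_force(),robot.current_finger_gap())
robot.pause(.5)
p=S(robot.current_tool_pos()); print(p,np.degrees(np.arcsin((p[2]-84)/187)),np.degrees(np.arccos((83.5-p[0])/187)),robot.current_contact_force(),robot.current_time_s())
snap("b3s.png","side",(210,120,390,270)); snap("b3.png")
E
```

```text
20 [-93.6  76.5 147.4] [-1.9  0.2 -2.5] 0.11922451637677961
28 [-83.1  76.4 172.4] [-6.2  1.  -0.4] 0.11894093738366819
36 [-70.1  76.2 194.7] [-8.4 -0.   0.6] 0.11651085448389473
44 [-53.8  76.1 215.7] [-11.   -0.8   6.7] 0.11706023535447369
52 [-34.8  75.9 234.1] [-13.3  -0.5   9.4] 0.11989230270702643
60 [-12.1  75.6 250.6] [-13.6  -2.9  15.7] 0.11528645663947773
[-12.22823097  75.59158126 250.59269551] 62.982778789293825 59.20848374773596 [-12.61778992  -2.76677749  15.20723003] 28.8417
```

View pics/b3s.png

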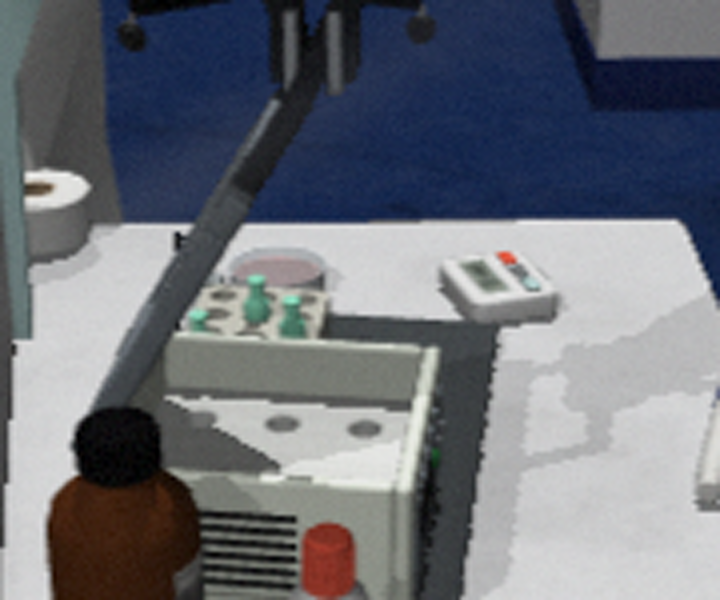

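View pics/b3.png

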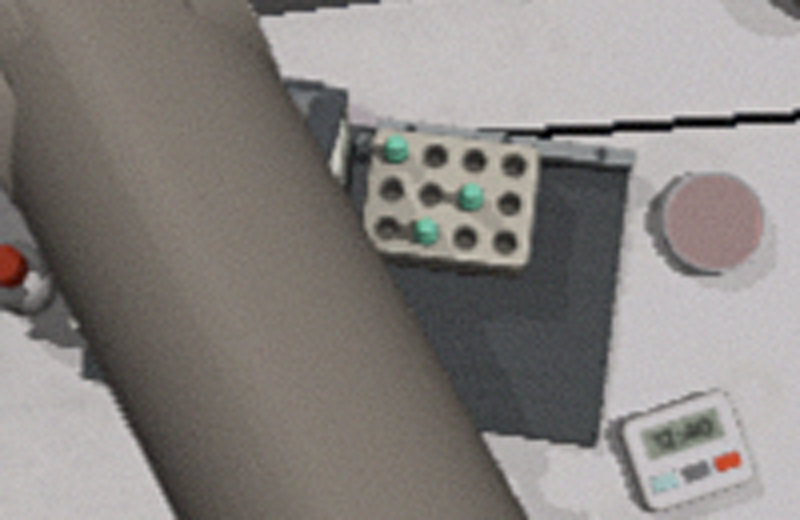

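```bash
python3 - <<'E'
from h import *
P=np.array([(-104.1,84),( -100.4,122.2),(-93.6,147.4),(-83.1,172.4),(-70.1,194.7),(-53.8,215.7),(-34.8,234.1),(-12.2,250.6)])
for free in (0,1):
    f=lambda q:np.hypot(P[:,0]-q[0],P[:,1]-q[1])-(q[2] if free else 187)
    r=least_squares(f,[80,85,187]); q=r.x; print(q,r.fun.round(2),np.degrees(np.arctan2(P[:,1]-q[1],q[0]-P[:,0])).round(1))
# image: lid bar / lid edge lines in the side view for angles
for d in (55,60,65):
    a=np.radians(d); pts=[W(80,10,85),W(80-187*np.cos(a),27,85+187*np.sin(a)),W(80-187*np.cos(a),127,85+187*np.sin(a)),W(80,145,85)]
    print(d,((proj(np.array(pts),"side")-[210,120]+.5)*4-.5).round(0).tolist())
print(robot.current_torque(),robot.current_eef_rot())
E
```

```text
[ 83.70657512  89.20041672 187.        ] [ 0.88  0.04 -0.39 -0.6  -0.49 -0.16  0.19  0.74] [-1.6 10.2 18.2 26.5 34.4 42.6 50.7 59.3]
[ 92.77243716  84.13278842 196.85796906] [ 0.01  0.03 -0.04 -0.08 -0.    0.1   0.03 -0.06] [-0.  11.1 18.8 26.7 34.2 41.9 49.6 57.8]
55 [[149.0, 322.0], [361.0, 46.0], [332.0, 127.0], [83.0, 463.0]]
60 [[149.0, 322.0], [330.0, 26.0], [298.0, 105.0], [83.0, 463.0]]
65 [[149.0, 322.0], [298.0, 8.0], [262.0, 86.0], [83.0, 463.0]]
[-0.5090036   3.06666832 -0.11962737] [-179.86528292    0.20068721   81.90248504]
```

```bash
python3 - <<'E'
from h import *
im=vision.grab_frame("side")[:,:,::-1][80:230,220:330]; im=cv2.convertScaleAbs(cv2.resize(im,None,fx=4,fy=4,interpolation=cv2.INTER_CUBIC),alpha=1.8,beta=30)
im2=im.copy()
for d,c in ((55,(0,0,255)),(60,(0,255,0)),(65,(255,0,0))):
    a=np.radians(d); pt=lambda x,y,h=0: W(80-x*np.cos(a)+0*h,y,85+x*np.sin(a))
    q=((proj(np.array([pt(0,145),pt(145,145),pt(145,127.5),pt(187,127.5),pt(187,27.5),pt(145,27.5)]),"side")-[220,80]+.5)*4-.5).round().astype(int)
    cv2.polylines(im2,[q],False,c,1)
cv2.imwrite("pics/b4.png",np.hstack([im,im2])[:600,:800] if 0 else cv2.resize(np.hstack([im,im2]),(800,545)))
E
```

```text
(no output)
```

View pics/b4.png

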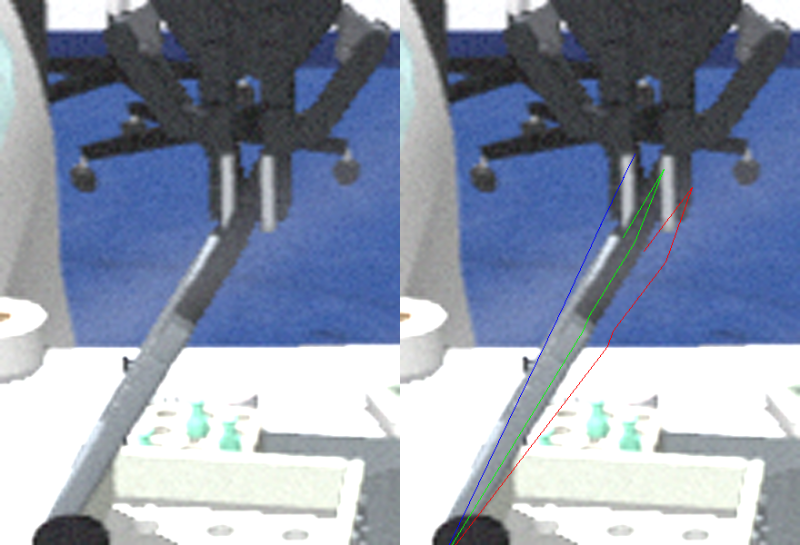

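```bash
python3 - <<'E'
from h import *
robot.line_to(W(-11.7,75.8,249.5),velocity=.03)
robot.pause(1)
for i in range(3):
    p=S(robot.current_tool_pos()); print(p.round(2),np.round(robot.current_contact_force(),1),robot.current_finger_gap(),np.abs(robot.current_dq()).max(),robot.current_time_s()); robot.pause(.4)
im=vision.grab_frame("side")[:,:,::-1][80:230,220:330]; im=cv2.convertScaleAbs(cv2.resize(im,None,fx=4,fy=4,interpolation=cv2.INTER_CUBIC),alpha=1.8,beta=30)
for d,c in ((60,(0,255,0)),):
    a=np.radians(d); pt=lambda x,y: W(80-x*np.cos(a),y,85+x*np.sin(a))
    q=((proj(np.array([pt(0,145),pt(145,145),pt(145,127.5),pt(187,127.5),pt(187,27.5),pt(145,27.5)]),"side")-[220,80]+.5)*4-.5).round().astype(int)
    cv2.polylines(im,[q],False,c,1)
cv2.imwrite("pics/b5.png",im)
E
```

```text
[-12.34  75.57 250.69] [-6.  -0.5  3.4] 0.1149967864992266 0.13122469224161967 30.275
[-12.35  75.54 250.69] [-6.5 -0.5  3.7] 0.11486553018841675 0.10002251632905869 30.675
[-12.35  75.55 250.69] [-6.1 -0.8  4.3] 0.11735050876146319 0.06564076903703549 31.075
```

View pics/b5.png

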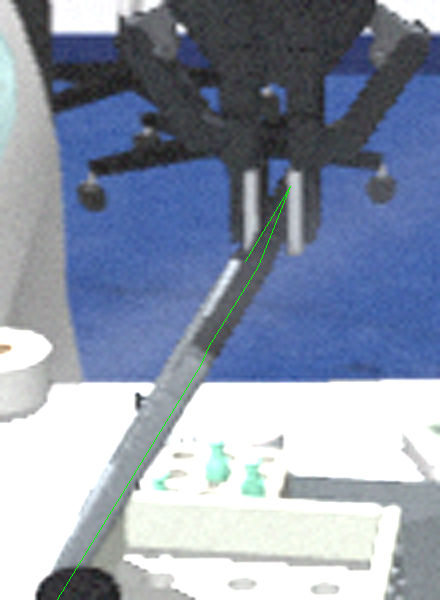

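```bash
python3 - <<'E'
from h import *
print(workorder.close_job())
E
```

```text
the job is handed in; nothing more can be done
None
```

I pushed the vial block home into the corner and handed the job in at about 31 s, with the gripper holding the lid at roughly 60° open.

- **Block:** I pushed it against the rear fence, then the side stop, and pressed both again at up to 20 N. It stopped at the same place each time, within 0.3 mm. The last top picture shows it square, with all three vials standing. My corner fit put it at (38.1, −53.5) mm, turned 0.009 rad, where home is (40, −52). I put the 1.5–2 mm difference down to pixel picking, because the repeated presses agreed so closely.
- **Lid:** The tool's path gives 58–59°, or 63° from its height alone. The side-view overlay reads about 60–62°. These disagree by a few degrees, but all lie inside 55–65°.
- **Hold:** The grip force was set to 50 N. Following my estimated arc left about 20 N of sideways strain at the end. I moved the target to relax it, and about 7 N remained. The tool then stayed still to within 0.03 mm for 0.8 s.
- **Bystanders:** In the last cropped views, the petri dish and timer are where they started. The bottles are partly hidden in those views and show no visible change. I did not look again at the tape roll or marker pen, but the gripper never went down near them.

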